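# Make up two cuckoo clock kits on laying-out boards

## Task

Make up two clock kits from the stock. On the long three-pad board, put the steel pinion on the square pad, the turned cherry pendulum guide upright on the round pad, and the longer weight hook lengthwise along the narrow strip; on the short two-pad board, put the green bird platform squarely on the wide pad and the shorter weight hook lengthwise along the narrow strip. Centre each thing on its pad, and leave the stand of brass frames and the oil bottle where they are.

Things in the scene. Friction and masses are not known exactly. Their poses are not given: they have to be found in the camera images.
- long_board: The long kit board: pale beech, 130 (x) x 260 (y) x 10 mm, fixed flat on the tray top. Origin at the centre of its underside; its top is 10 mm above. Three flush dark grey felt pads lie in a row along its y axis: at y = -85 mm a square pad of 56 mm; at y = 0 a narrow strip 115 mm long (along x) and 30 mm wide; at y = +85 mm a round pad of 64 mm diameter. No rims or walls.
- short_board: The short kit board: pale beech, 130 (x) x 170 (y) x 10 mm, fixed flat on the tray top. Origin at the centre of its underside; its top is 10 mm above. Two flush dark grey felt pads: at y = -42 mm a wide oblong pad 96 mm (x) x 64 mm (y); at y = +46 mm a narrow strip 80 mm long (along x) and 30 mm wide. No rims or walls.
- bird_platform: Green-painted pine bird platform, loose: a slab 76 (x) x 44 (y) x 16 mm lying flat, with a perch post of 12 mm diameter standing on it at x = +26 mm, up to 36 mm. Origin at the centre of its underside. Take it across y at its middle.
- pinion: Steel pinion, loose, standing on its face with z up: a toothed cylinder of 32 mm diameter and 18 mm height, with an arbor stub of 9 mm diameter on top, up to 32 mm. Origin at the centre of its underside. Take it across its diameter.
- long_hook: The longer of two nickel weight hooks, loose, lying flat: round bar of 10 mm diameter, 94 mm over all, 36 mm wide at the hook. A straight shank lies on its x axis from x = -50 to +2 mm; from there the bar curls round as a hook up to x = +44 mm. Origin on the shank's line, mid-length, at the underside. Take it across y at x = -20 mm.
- short_hook: The shorter of two nickel weight hooks, loose, lying flat: round bar of 10 mm diameter, 61 mm over all, 30 mm wide at the hook. A straight shank lies on its x axis from x = -31 to 0 mm; from there the bar curls round as a hook up to x = +30 mm. Origin on the shank's line, mid-length, at the underside. Take it across y at x = -14 mm.
- guide: Turned cherry (dark wood) pendulum guide, loose, standing upright with z up: a foot of 40 mm diameter and 8 mm height, tapering at 8 to 10 mm to a straight stem of 26 mm diameter from 10 to 50 mm, a bevelled top at 56 mm. Origin at the centre of its underside. Take it by the stem.
- frame_stand: Bystander: slotted beech stand, 100 (x) x 120 (y) mm, with three brass movement frames upright in it, 122 mm high in all, 1.2 kg. Origin at the centre of its underside.
- oil_bottle: Bystander: small amber oil bottle with a black cap, 36 mm diameter, 75 mm high. Origin at the centre of its underside.

How it is judged:
By the outcome, as a careful person would: the job done as asked, in the order asked, and still so for the second after the job is handed in, with the robot touching nothing.
It also fails if it takes over 120 s, if anything falls off the work surface, if the arm or the gripper's body presses on something with over 40 N, if the wrist force passes 120 N, or if a joint passes its speed limit or range.

## Robot

A 7-joint arm with a two-finger parallel gripper is mounted at the origin on the work surface. World frame = base frame: x ahead of the robot, y to its left, z up, the work surface at z = 0. Lengths are in mm, angles in rad, forces in N, time in s.
With the tool pointing down it reaches from about 425 to 950 mm from the base axis. Payload 16.7 kg.
Tool frame: the origin (TCP) lies at the very end of the fingers, on their centre line; the grasp point (between the pads) lies 19 mm behind it; z points along the fingers, y is the direction in which the jaws open and shut (so a half turn about z gives the same grasp; the last joint's range is limited). The gripper opens to 94 mm and grips with 3 to 60 N. Pads are 16 mm wide; open, the fingers measure 119 mm over their backs; the gripper's body (75 mm by 177 mm) begins 78 mm behind the grasp point.
Start: joints at [1.002, 0.426, 0.074, 1.606, -0.034, 1.111, -0.067], TCP at [274.464, -616.639, 205.467] pointing down, gripper open.
Joint ranges: [-2.85, 2.85], [-0.5, 2.14], [-1.23, 1.37], [0.21, 2.46], [-1.02, 4.16], [0.16, 2.05], [-2.73, 2.73]. Speed limits (rad/s): [1.89, 1.89, 2.39, 2.39, 3.01, 3.01, 3.01].

## Interface

Orientations are given as a rotation vector (axis times angle).
In Python, from plant import move_pose, move_straight, move_j, let_go, gripper_close, pause, solve_ik, get_obs, snapshot, camera_params, PlanningError, finish_job gives the robot as it stands. Calls block until the motion is done:
- move_pose(position, orientation): joint-space move of the TCP to a pose.
- move_straight(position, rot=None, v=150): straight line of the TCP; rot=None keeps the orientation; v is the mean speed in mm/s.
- move_j(angles): joint-space move.
- let_go() and gripper_close(): open the fingers fully, or close them until they stop; the grip force is fixed at half the most.
- pause(seconds).
- solve_ik(position, orientation): joint angles nearest the present ones, or None.
- get_obs(): the state.
- snapshot(name): name is "side" or "top" or "wrist"; returns (picture, depth): 480x640x3 uint8, red, green, blue; 480x640 float32, mm along the optical axis (not along the pixel's ray), 0 where there is no reading.
- camera_params(name): a dict with "fov_y" (degrees; the focal length in pixels is half the picture's height over the tangent of half this angle, whatever the lens; pixels are square), "cx", "cy" (the principal point, pixels), "R" (3x3) and "t" (3): a world point X has camera coordinates R X + t. Camera axes: x right, y down, z forward; pixel columns grow to the right and rows downward; lengths in mm; the calibration is good to about 2 mm. The wrist camera is an equidistant fisheye: a pixel r from the principal point sees the ray r / f radians off the axis. A picture is of the moment at which its call begins: read the wrist's pose just before it. camera_params takes no time and is no camera call; for the wrist camera it gives the pose at the moment of the call.
A pose or a line that the arm cannot do raises PlanningError and nothing moves.
- finish_job(): hands the job in, once; it reports no verdict.
The state is a dict: "time_s": time; "joint_positions": joint angles; "joint_vel": joint speeds; "effort": joint torques, N m; "position": TCP position; "ee_rot": TCP orientation; "contact_force": force on the tool from outside, world axes, zero at the start; "moment": the same for the moment, N m; "gripper_width": finger opening in mm.
Only numpy, scipy, OpenCV 4.12 (cv2) and the standard library are available. Lean on these libraries where they do the work, as an engineer would, in place of code of your own. Each camera call takes 0.05 s, during which the arm holds its last target. There are 200 camera calls.

## Working session

There is one attempt and no reset: what is moved stays moved. The work goes in short steps, each a Python script; the robot and the scene stay as the last script left them, time stands still between calls to the robot, and variables do not carry over. Pictures are saved under pics/ and viewed, about 12 in all and at most 16, crops included, and the job is handed in when it is done.

```bash
mkdir -p pics; ls; python3 - <<'E'
from plant import *
import cv2,numpy as np
o=get_obs();print(o)
for n in("top","side"):
    p,d=snapshot(n);cv2.imwrite(f"pics/{n}0.png",p[...,::-1]);np.save(f"{n}0.npy",d);print(n,camera_params(n),d.min(),d.max())
E
```

```text
pics
{'time_s': 0.0, 'joint_positions': array([ 1.00250558,  0.42672035,  0.07387655,  1.6066081 , -0.03408465,
        1.11077074, -0.06705595]), 'joint_vel': array([ 3.64491928e-04,  1.71629683e-03, -1.66902944e-04, -1.75219373e-04,
       -2.40681414e-05, -1.80733492e-03, -7.48249591e-04]), 'effort': array([ 2.10839135e-03, -9.35834885e+01,  3.66828248e+00, -4.54197800e+01,
       -4.87463060e-02,  2.01816636e-02,  9.43728423e-05]), 'position': array([ 274.27060138, -616.29673531,  204.78366785]), 'ee_rot': array([-3.07180733e+00, -6.52784371e-01,  5.82954515e-04]), 'contact_force': array([ 0.39863342, -0.15928028,  1.10607395]), 'moment': array([-0.01512321, -0.0348923 , -0.02066996]), 'gripper_width': 94.16365481878148}
top {'fov_y': 43.71811355662375, 'cx': 323.0629852758028, 'cy': 232.00445293311526, 'R': array([[-1.01620446e-03, -9.99971239e-01,  7.51592686e-03],
       [-9.85505058e-01, -2.73578839e-04, -1.69645825e-01],
       [ 1.69643002e-01, -7.57937878e-03, -9.85476436e-01]]), 't': array([ -15.2897964 ,  542.43189038, 1651.14427595])} 0.0 2725.83
side {'fov_y': 44.259550733614326, 'cx': 317.01454615231575, 'cy': 241.3366243300207, 'R': array([[-0.91225595, -0.40942432, -0.01268137],
       [-0.21534384,  0.50569244, -0.8354054 ],
       [ 0.34844816, -0.75937269, -0.54948794]]), 't': array([ 475.85455348,  126.44219642, 1195.92598646])} 0.0 3999.8723
```

View pics/top0.png

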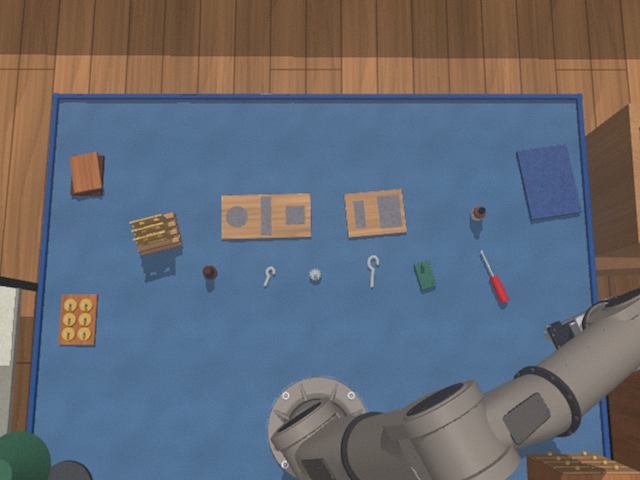

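View pics/side0.png

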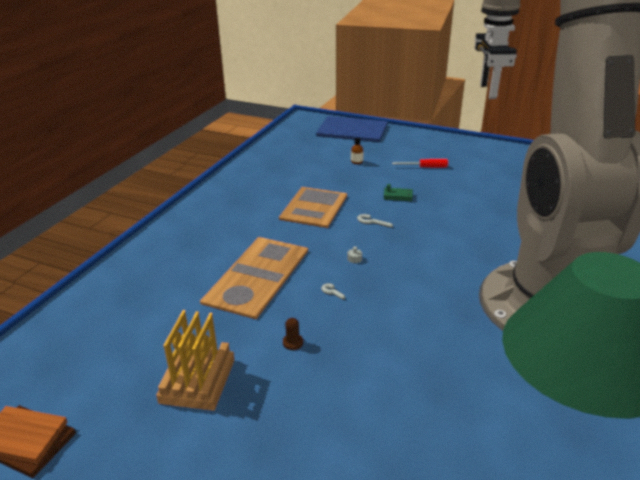

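The top view shows the guide at (209,272), short hook (269,276), pinion (315,275), long hook (373,271) and bird platform (425,275). The long board is at (266,216), with the round pad on the left and the square pad on the right. The short board is at (376,213), with the wide pad on the right. The side view agrees. Next I'll estimate rough positions, then look with the wrist camera.

```bash
cat > h.py <<'E'
from plant import *
import cv2,numpy as np
from scipy.spatial.transform import Rotation as Ro
def rays(name,cp,uv):
    f=240/np.tan(np.radians(cp["fov_y"]/2)); p=(np.asarray(uv,float).reshape(-1,2)-[cp["cx"],cp["cy"]])/f
    if name=="wrist":
        r=np.linalg.norm(p,axis=1,keepdims=True)+1e-12
        return np.hstack([p/r*np.sin(r),np.cos(r)])
    return np.hstack([p,np.ones((len(p),1))])
def at_z(name,cp,uv,z):
    d=rays(name,cp,uv)@cp["R"]; c=-cp["R"].T@cp["t"]
    return c+d*((z-c[2])/d[:,2])[:,None]
def proj(name,cp,X):
    f=240/np.tan(np.radians(cp["fov_y"]/2)); c=np.atleast_2d(X)@cp["R"].T+cp["t"]
    if name=="wrist":
        r=np.linalg.norm(c[:,:2],axis=1,keepdims=True)+1e-12
        p=c[:,:2]/r*np.arctan2(r,c[:,2:])
    else: p=c[:,:2]/c[:,2:]
    return p*f+[cp["cx"],cp["cy"]]
def down(yaw): # tool z down; jaws (tool y) along world direction yaw
    y=np.array([np.cos(yaw),np.sin(yaw),0]);z=np.array([0,0,-1.]);x=np.cross(y,z)
    return Ro.from_matrix(np.c_[x,y,z]).as_rotvec()
def ortho(name,pic,cp,x0,x1,y0,y1,z,s=1.0):
    """picture rectified onto plane z: rows fall with x, columns fall with y, s px per mm"""
    xs=np.arange(x1,x0,-1/s);ys=np.arange(y1,y0,-1/s)
    X,Y=np.meshgrid(xs,ys,indexing="ij");P=np.c_[X.ravel(),Y.ravel(),np.full(X.size,z)]
    uv=proj(name,cp,P).astype(np.float32).reshape(X.shape+(2,))
    return cv2.remap(pic,uv[...,0],uv[...,1],cv2.INTER_LINEAR)
E
python3 - <<'E'
from h import *
cp=camera_params("top")
for n,uv,z in [("guide",(209,272),40),("sh",(269,276),5),("pin",(315,275),20),("lh",(373,271),5),("bird",(425,275),16),("lb",(266,216),10),("sb",(376,213),10),("bottle",(479,213),40),("stand",(157,232),40)]:
    print(n,at_z("top",cp,uv,z).round(0),np.hypot(*at_z("top",cp,uv,z)[0,:2]).round())
cp=camera_params("wrist");print(cp)
o=get_obs();T=Ro.from_rotvec(o["ee_rot"]).as_matrix()
print("cam in tool", T.T@(-cp["R"].T@cp["t"]-o["position"]), (cp["R"]@T).round(3)); print(T.round(3))
for p in [(600,-60,420),(600,100,420),(600,-150,420)]:
    for y in (0,np.pi/2,-np.pi/2,np.pi): print(p,y,solve_ik(p,down(y)))
E
```

```text
guide [[429. 305.  40.]] 527.0
sh [[421. 139.   5.]] 444.0
pin [[423.   7.  20.]] 423.0
lh [[ 436. -159.    5.]] 464.0
bird [[ 423. -307.   16.]] 523.0
lb [[596. 150.  10.]] 615.0
sb [[ 605. -170.   10.]] 628.0
bottle [[ 599. -463.   40.]] 757.0
stand [[543. 456.  40.]] 710.0
{'fov_y': 65.70646984690485, 'cx': 317.70479519311766, 'cy': 240.07922279455804, 'R': array([[ 4.07240500e-01, -9.13320887e-01, -3.65470130e-04],
       [-8.88968741e-01, -3.96473850e-01,  2.29222736e-01],
       [-2.09498812e-01, -9.30238901e-02, -9.73373928e-01]]), 't': array([-674.81758813,  -24.59319579,  387.73676415])}
cam in tool [ 6.54114022e+01  8.69951088e-02 -1.77924778e+02] [[ 0.001  1.    -0.001]
 [-0.973  0.001 -0.229]
 [-0.229  0.001  0.973]]
[[ 0.914  0.407 -0.001]
 [ 0.407 -0.914  0.001]
 [-0.    -0.001 -1.   ]]
(600, -60, 420) 0 [ 0.34832085  0.22523555 -0.44181972  1.43916124  0.09589194  1.49852987
 -0.09063575]
(600, -60, 420) 1.5707963267948966 [ 0.48728107  0.24847971 -0.62362921  1.43095385  0.14440323  1.50817273
  1.44006055]
(600, -60, 420) -1.5707963267948966 [ 0.22125363  0.21060999 
[... 428 characters left out ...]
.5707963267948966 [ 0.16838339  0.24906761 -0.55685173  1.42211467  0.13091564  1.50736599
 -1.95364645]
(600, 100, 420) 3.141592653589793 [ 0.48960837  0.34944971 -1.0297476   1.40442058  0.29791471  1.55249212
  2.62374813]
(600, -150, 420) 0 [ 0.41557295  0.24466553 -0.35013225  1.40874924  0.08338032  1.50272359
  0.0693854 ]
(600, -150, 420) 1.5707963267948966 [ 0.58615101  0.27135679 -0.57732896  1.39817842  0.14704983  1.51498601
  1.5882736 ]
(600, -150, 420) -1.5707963267948966 [ 0.27466623  0.23119893 -0.16913132  1.41772524  0.0386891   1.49590932
 -1.46373931]
(600, -150, 420) 3.141592653589793 [-0.70074075  0.40461067  1.21909001  1.47124749 -0.37891749  1.52719746
 -2.63399831]
```

```bash
python3 - <<'E'
from h import *
for n,y in (("R",-165),("L",165)):
    move_pose((455,y,250),down(-np.pi/2)); pause(.3)
    cp=camera_params("wrist");p,d=snapshot("wrist")
    np.savez(f"w{n}.npz",p=p,d=d,**cp)
    o=ortho("wrist",p,cp,360,700,y-230,y+230,10,1.7)
    cv2.imwrite(f"pics/o{n}.png",o[...,::-1]); print(o.shape,get_obs()["position"],get_obs()["time_s"],get_obs()["joint_positions"].round(2))
E
```

```text
(578, 782, 3) [ 454.97938407 -165.216005    249.91672108] 2.225 [ 0.37  0.08 -0.16  1.96  0.01  1.11 -1.37]
(578, 782, 3) [455.16455057 164.60490391 250.00336296] 3.825 [-0.02  0.1  -0.49  1.94  0.05  1.11 -2.1 ]
```

View pics/oR.png

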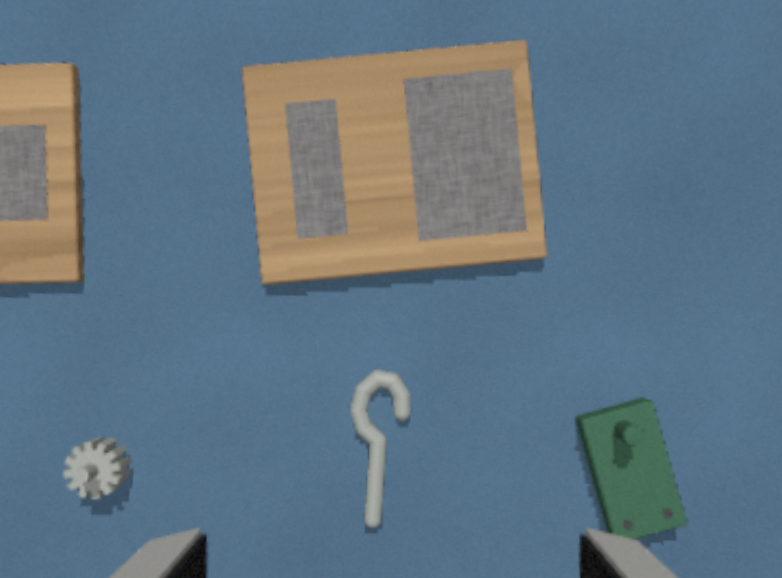

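View pics/oL.png

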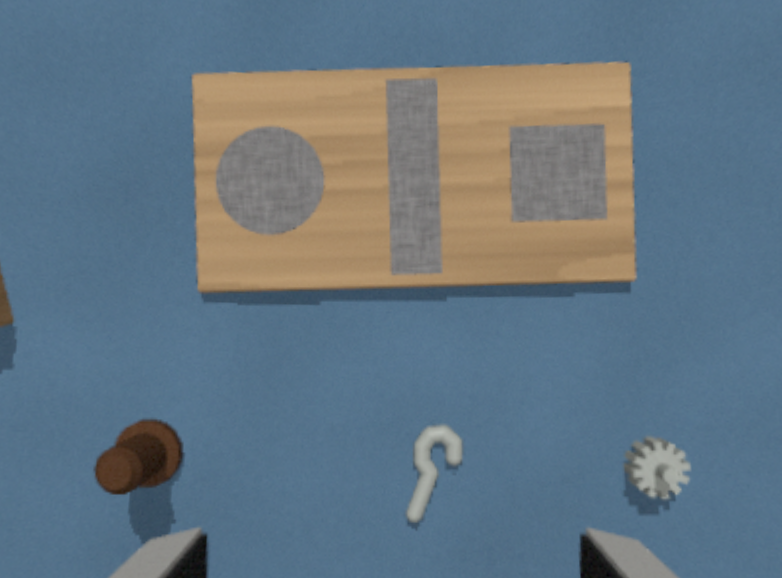

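Both rectified views (1.7 px/mm) are clear. Right view: short board with its centre near (395,163), turned about 5°, pinion (97,470), long hook from (373,522) to (380,372), and bird platform (632,470) with its post toward the top. Left view: long board (414,178), guide foot (148,453), short hook from (414,517) to (438,430), and pinion (657,468). Next I'll fit the poses.

```bash
cat > fit.py <<'E'
from h import *
def load(n):
    z=np.load(f"w{n}.npz");return z["p"],z["d"],{k:z[k] for k in("fov_y","cx","cy","R","t")}
def cloud(d,cp):
    v,u=np.mgrid[0:480,0:640];r=rays("wrist",cp,np.c_[u.ravel(),v.ravel()]);c=r/r[:,2:]*d.reshape(-1,1)
    return (c-cp["t"])@cp["R"]
def rect(P):
    (c,s,a)=cv2.minAreaRect(P[:,:2].astype(np.float32));return np.round(c,1),np.round(s,1),round(a,1)
E
python3 - <<'E'
from fit import *
for n in "RL":
    p,d,cp=load(n);W=cloud(d,cp);hsv=cv2.cvtColor(p,cv2.COLOR_RGB2HSV).reshape(-1,3).astype(int);ok=d.ravel()>0
    H,S,V=hsv.T
    def box(x,y,rx,ry): return ok&(abs(W[:,0]-x)<rx)&(abs(W[:,1]-y)<ry)
    print(n,"floor z",np.percentile(W[box(500,165 if n=="L" else -165,15,40),2],[5,50,95]).round(1))
    def blk(name,m,z0,z1):
        Q=W[m&(W[:,2]>z0)&(W[:,2]<z1)]
        if len(Q)<10: print(name,len(Q));return
        c,r=cv2.minEnclosingCircle(Q[:,:2].astype(np.float32))
        print(name,len(Q),"z",np.median(Q[:,2]).round(1),"rect",*rect(Q),"circ",np.round(c,1),round(r,1))
    blk("pinion",box(423,7,35,35),14,21)
    blk("pinarbor",box(423,7,35,35),26,36)
    if n=="R":
        blk("bird",box(423,-307,70,60),12,20);blk("post",box(423,-307,70,60),28,40)
        blk("sb",box(605,-170,100,115)&~((H>95)&(H<125)&(S>90)),6,14)
        blk("lhook",box(430,-160,60,45),4,14)
        x,y=602,-164
    else:
        blk("guidetop",box(429,305,45,45),50,62);blk("guidefoot",box(429,305,45,45),5,11);blk("guidestem",box(429,305,45,45),15,50)
        blk("lb",box(596,150,90,160)&~((H>95)&(H<125)&(S>90)),6,14)
        blk("shook",box(421,139,50,40),4,14);x,y=596,150
    # colour-based: boards and pads at z=10, hooks at z=5 (px at 3/mm -> mm)
    def col(name,x,y,rx,ry,z,f,k=1):
        s=3;o=ortho("wrist",p,cp,x-rx,x+rx,y-ry,y+ry,z,s);h=cv2.cvtColor(o,cv2.COLOR_RGB2HSV).astype(int)
        m=f(*[h[...,i] for i in range(3)]).astype(np.uint8);m=cv2.morphologyEx(m,cv2.MORPH_OPEN,np.ones((5,5)))
        cs=sorted(cv2.findContours(m,cv2.RETR_EXTERNAL,cv2.CHAIN_APPROX_NONE)[0],key=cv2.contourArea)[::-1][:k]
        for q in cs:
            q=q.reshape(-1,2);Q=np.c_[x+rx-q[:,1]/s,y+ry-q[:,0]/s];M=cv2.moments(Q.astype(np.float32))
            print(name,"rect",*rect(Q),"centroid",round(M["m10"]/M["m00"],1),round(M["m01"]/M["m00"],1),"area",round(abs(M["m00"])))
    wood=lambda h,s,v:(h<25)&(s>70)&(v>80)
    grey=lambda h,s,v:(s<60)&(v>70)
    if n=="R":
        col("sbc",x,y,85,105,10,wood);col("sbpads",x,y,60,90,10,grey,2)
        col("lhk",430,-160,60,45,5,grey)
        col("birdc",423,-307,60,50,16,lambda h,s,v:(h>45)&(h<90)&(s>60))
    else:
        col("lbc",x,y,85,145,10,wood);col("lbpads",x,y,60,125,10,grey,3);col("shk",421,139,45,40,5,grey)
E
```

```text
R floor z [-2.6 -1.3  0.2]
pinion 373 z 16.4 rect [425.3   8.1] [31.5 32. ] 30.5 circ [425.3   8.2] 16.6
pinarbor 51 z 30.1 rect [424.6   8.4] [8.5 8.5] 43.9 circ [425.2   8.5] 4.8
bird 2013 z 14.9 rect [ 423.3 -306. ] [76.3 45.1] 16.3 circ [ 423.4 -305.6] 43.0
post 94 z 34.6 rect [ 448.6 -298.7] [10.1 11.7] 87.9 circ [ 448.7 -298.6] 6.0
sb 16170 z 8.9 rect [ 605.2 -166.7] [130.7 170.6] 5.2 circ [ 604.8 -166.7] 105.5
lhook 937 z 7.9 rect [ 435.4 -158.4] [93.6 34.5] 0.2 circ [ 435.4 -155.4] 46.9
sbc rect [ 604.8 -166.7] [128.7 168.1] 5.3 centroid 604.7 -166.7 area 21343
sbpads rect [ 609.4 -208.4] [96.2 64.1] 5.3 centroid 609.3 -208.4 area 6063
sbpads rect [ 601.1 -120.9] [80.  30.1] 5.3 centroid 601.0 -121.0 area 2345
lhk rect [ 436.3 -152.8] [35.7 93.2] 76.0 centroid 444.1 -156.5 area 1306
birdc rect [ 424.8 -304.1] [78.  45.8] 15.9 centroid 425.4 -304.2 area 3418
L floor z [-2.6 -1.3  0.1]
pinion 394 z 16.8 rect [425.2   8.3] [31.9 32. ] 81.1 circ [425.6   8.4] 16.7
pinarbor 54 z 30.8 rect [425.6   9.3] [8.9 8.3] 0.8 circ [425.5   8.9] 4.8
guidetop 320 z 54.1 rect [432.3 309.9] [23.7 22.1] 13.7 circ [432.3 309.9] 12.2
guidefoot 357 z 7.5 rect [434.  307.6] [39.9 32.3] 31.8 circ [432.6 310.2] 20.1
guidestem 292 z 36.7 rect [433.  309.9] [24.6 25.6] 3.6 circ [432.5 309.9] 13.2
lb 24401 z 8.9 rect [596.5 151.7] [130.7 260.6] 1.5 circ [596.  151.5] 143.9
shook 595 z 7.9 rect [420.1 138.9] [28.5 57.6] 84.8 circ [420.2 142.5] 29.8
lbc rect [595.9 151.8] [128.5 257.2] 1.5 centroid 595.8 151.7 area 32735
lbpads rect [596.5 151.7] [115.   30.2] 1.5 centroid 596.4 151.7 area 3387
lbpads rect [594.  236.5] [63.  63.3] 90.0 centroid 594.1 236.5 area 3145
lbpads rect [598.6  66.8] [56.  56.1] 1.6 centroid 598.6 66.9 area 3083
shk rect [420.1 138.8] [29.6 60.3] 83.4 centroid 425.5 141.3 area 861
```

```bash
cat > job.py <<'E'
from h import *
Z=130
def pick(x,y,yaw,z,wid):
    R=down(yaw); move_pose((x,y,Z),R); move_straight((x,y,z),v=120); gripper_close()
    w=get_obs()["gripper_width"]; move_straight((x,y,Z),v=180); o=get_obs()
    print("pick",(round(x,1),round(y,1)),"w",round(w,1),"->",round(o["gripper_width"],1),"F",o["contact_force"].round(1),"t",o["time_s"])
    if abs(o["gripper_width"]-wid)>4: raise SystemExit("grasp width unexpected")
def place(x,y,yaw,z):
    move_pose((x,y,Z),down(yaw)); move_straight((x,y,z+12),v=150); move_straight((x,y,z),v=40); o=get_obs()
    let_go(); move_straight((x,y,Z),v=150)
    print("placed at",o["position"].round(1),"F",o["contact_force"].round(1),"t",get_obs()["time_s"])
E
python3 - <<'E'
from fit import *
for n,k,x,y,rx,ry,tail,L in (("R","long",430,-160,60,45,50,46),("L","short",421,139,45,40,31,26)):
    p,d,cp=load(n);s=4
    o=ortho("wrist",p,cp,x-rx,x+rx,y-ry,y+ry,5,s);h=cv2.cvtColor(o,cv2.COLOR_RGB2HSV).astype(int)
    m=((h[...,1]<60)&(h[...,2]>70)).astype(np.uint8);m=cv2.morphologyEx(m,cv2.MORPH_OPEN,np.ones((5,5)))
    l,c=cv2.connectedComponentsWithStats(m)[1:3];m=l==1+np.argmax(c[1:,4])
    r,q=np.nonzero(m);Q=np.c_[x+rx-r/s,y+ry-q/s]
    end=Q[np.argmin(Q[:,0])]
    for it in range(3):
        sh=Q[np.linalg.norm(Q-end,axis=1)<L]
        vx,vy,a,b=cv2.fitLine(sh.astype(np.float32),cv2.DIST_HUBER,0,.01,.01).ravel(); u=np.array([vx,vy])*np.sign(vx)
        c0=np.array([a,b]); t=(Q-c0)@u; end=c0+u*np.percentile(t,0.3)
    org=end+u*tail;loc=np.c_[(Q-org)@u,(Q-org)@[-u[1],u[0]]]
    print(k,"yaw",np.degrees(np.arctan2(u[1],u[0])).round(1),"org",org.round(1),"local ext",loc.min(0).round(1),loc.max(0).round(1),"shank width",np.ptp(((sh-c0)@[-u[1],u[0]])).round(1))
pi=np.pi
for n,P,yaw in(("pin",(425.3,8.3,4),-pi/2),("pin2",(425.3,8.3,130),-pi/2),("pinp",(598.6,66.9,14),-pi/2),("gui",(432.5,309.9,14),-pi/2),("guip",(594,236.5,24),-pi/2),("sh",(409,144,4),-pi/2-.4),("sh2",(409,144,130),-pi/2-.4),("bird",(423,-306,130),-pi/2+.28)):
    for q in (yaw,yaw+pi): 
        j=solve_ik(P,down(q));print(n,None if j is None else np.round(j,2))
E
```

```text
long yaw -3.9 org [ 438.8 -157. ] local ext [-51. -18.] [43.5 17.8] shank width 10.6
short yaw -20.5 org [421.2 142. ] local ext [-31.8 -15.3] [29.9 14.9] shank width 10.9
pin [ 0.12  0.36 -0.33  2.29  0.24  0.52 -1.97]
pin [ 0.59  0.49 -0.89  2.26  0.64  0.66  0.8 ]
pin2 [ 0.17  0.13 -0.37  2.2   0.06  0.82 -1.81]
pin2 [ 0.77  0.24 -1.02  2.17  0.27  0.86  1.15]
pinp [ 0.04  0.56 -0.34  1.9   0.27  0.73 -2.02]
pinp [ 0.54  0.8  -1.06  1.87  0.84  1.    0.68]
gui [-0.34  0.5  -0.5   2.05  0.37  0.68 -2.65]
gui [ 0.15  0.79 -1.19  2.02  0.91  0.99  0.06]
guip [-0.14  0.61 -0.46  1.8   0.36  0.81 -2.34]
guip [ 0.3   0.9  -1.16  1.77  0.92  1.13  0.39]
sh [-0.23  0.37 -0.3   2.27  0.21  0.52 -2.66]
sh [ 0.1   0.44 -0.68  2.26  0.49  0.6   0.22]
sh2 [-0.05  0.16 -0.47  2.18  0.1   0.83 -2.55]
sh2 [ 0.18  0.19 -0.72  2.17  0.16  0.84  0.53]
bird [ 0.53  0.27 -0.03  2.02  0.01  0.86 -0.8 ]
bird [ 1.34  0.44 -1.02  1.98  0.46  0.98  1.94]
```

```bash
python3 - <<'E'
from job import *
a=-np.pi/2; b=np.radians(1.5)
pick(425.3,8.3,a,4,32); place(598.6,66.9,a+b,14.6)
g=-np.pi/4
pick(432.4,309.9,g,14,26); place(594.1,236.5,g,24.6)
E
```

```text
pick (425.3, 8.3) w 31.1 -> 31.0 F [ 1.  -1.  -0.8] t 7.6833
placed at [598.5  66.9  14.4] F [ 0.3 -0.7 -1.8] t 11.7167
pick (432.4, 309.9) w 25.2 -> 25.4 F [-0.2 -0.4  0.1] t 15.8167
placed at [594.  236.4  24.5] F [ 0.3 -0.2  0. ] t 19.7667
```

```bash
cat >> fit.py <<'E'
def look(n,x,y,z=250,yaw=-np.pi/2):
    move_pose((x,y,z),down(yaw));pause(.3);cp=camera_params("wrist");p,d=snapshot("wrist");np.savez(f"w{n}.npz",p=p,d=d,**cp);return p,d,cp
def circ(W,x,y,z0,z1,r=40):
    Q=W[(np.hypot(W[:,0]-x,W[:,1]-y)<r)&(W[:,2]>z0)&(W[:,2]<z1)]
    return len(Q),[np.round(v,1) for v in cv2.minEnclosingCircle(Q[:,:2].astype(np.float32))],np.median(Q[:,2]).round(1)
E
python3 - <<'E'
from fit import *
p,d,cp=look("L2",455,120);W=cloud(d,cp)
print("pinion",circ(W,598.6,66.9,23,30),"arbor",circ(W,598.6,66.9,36,46),"guide top",circ(W,594,236.5,58,72),"stem",circ(W,594,236.5,25,58))
cv2.imwrite("pics/oL2.png",ortho("wrist",p,cp,500,680,0,300,10,2.6)[...,::-1])
from job import *
yh=np.radians(-3.9);u=np.array([np.cos(yh),np.sin(yh)]);org=np.array([438.1,-157.0])
g=org-20*u; b=np.radians(1.5);ub=np.array([np.cos(b),np.sin(b)])
pick(*g,yh-np.pi/2,3,10)
t=np.array([596.4,151.7])+(1.5-20)*ub
place(*t,b-np.pi/2,13.5)
E
```

```text
pinion (516, [array([598.1,  66.5]), np.float64(16.7)], np.float64(26.5)) arbor (57, [array([598.1,  66.6]), np.float64(4.2)], np.float64(40.8)) guide top (451, [array([593.9, 236.8]), np.float64(13.1)], np.float64(63.6)) stem (223, [array([594.1, 236.6]), np.float64(13.5)], np.float64(42.0))
pick (np.float64(418.1), np.float64(-155.6)) w 9.0 -> 8.7 F [-0.7 -1.  -0.1] t 25.4917
placed at [577.8 151.2  13.3] F [ 1.5 -0.  -1. ] t 30.3583
```

View pics/oL2.png

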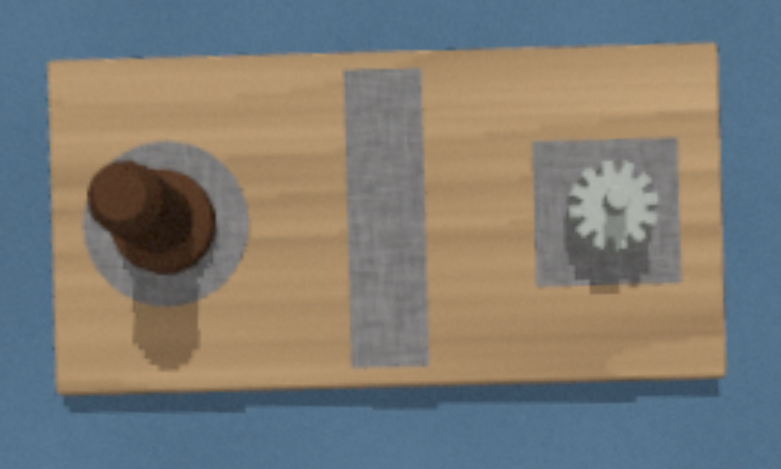

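The picture shows the guide upright in the round pad (foot at about (165,222)) and the pinion over the square pad (612,203). The depth fit puts both within 0.6 mm of their pad centres. The bird platform and short hook come next.

```bash
python3 - <<'E'
from job import *
from fit import *
a=-np.pi/2;b=np.radians(5.3)
pick(423.5,-305.9,a+np.radians(16.2),4,44); place(609.3,-208.4,a+b,14.6)
p,d,cp=look("S1",455,-130);W=cloud(d,cp)
Q=W[(abs(W[:,0]-609)<60)&(abs(W[:,1]+208)<45)&(W[:,2]>21)&(W[:,2]<28)];print("bird",rect(Q),np.median(Q[:,2]))
print("post",circ(W,635,-206,39,50,30))
yh=np.radians(-20.5);u=np.array([np.cos(yh),np.sin(yh)]);g=np.array([420.8,142.2])-14*u
ub=np.array([np.cos(b),np.sin(b)]);t=np.array([601.05,-120.95])+(0.3-14)*ub
pick(*g,yh-a,3,10); place(*t,b-a,13.5)
p,d,cp=look("L3",455,130);cv2.imwrite("pics/oL3.png",ortho("wrist",p,cp,500,680,0,300,10,2.6)[...,::-1])
p,d,cp=look("S3",455,-165);cv2.imwrite("pics/oS3.png",ortho("wrist",p,cp,510,690,-280,-50,10,3)[...,::-1])
print(get_obs()["time_s"])
E
```

```text
pick (423.5, -305.9) w 43.7 -> 43.7 F [ 0.3  1.4 -0.5] t 34.9917
placed at [ 609.2 -208.4   14.4] F [ 0.8 -0.3  0.2] t 38.9583
bird (array([ 608.8, -208.6]), array([76.7, 45.1]), 4.2) 24.64638408928517
post (104, [array([ 634.7, -206.4]), np.float64(6.2)], np.float64(44.5))
pick (np.float64(407.7), np.float64(147.1)) w 9.0 -> 9.2 F [-0.9 -1.  -1.6] t 45.3083
placed at [ 587.3 -122.2   13.4] F [-0.   0.4 -0.6] t 50.1083
55.0083
```

View pics/oL3.png

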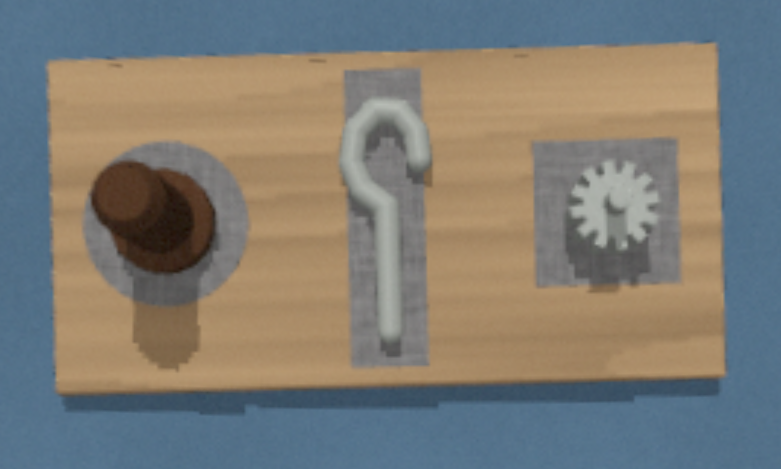

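View pics/oS3.png

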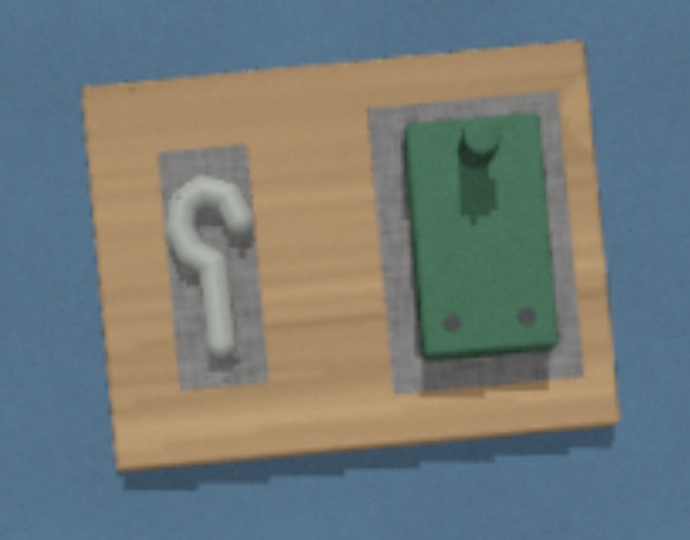

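```bash
python3 - <<'E'
from fit import *
for n,c,b,S in(("L3",(596.4,151.7),1.5,30),("S3",(601.05,-120.95),5.3,30)):
    p,d,cp=load(n);W=cloud(d,cp);b=np.radians(b);R=np.array([[np.cos(b),-np.sin(b)],[np.sin(b),np.cos(b)]])
    l=(W[:,:2]-c)@R;m=(abs(l[:,0])<65)&(abs(l[:,1])<S)&(W[:,2]>13.5)&(W[:,2]<23);q=l[m];s=q[(q[:,0]<-5)]
    print(n,len(q),"ext",q.min(0).round(1),q.max(0).round(1),"shank",np.polyfit(s[:,0],s[:,1],1).round(3))
    if n=="L3": print("pin",circ(W,598.6,66.9,23,30),"guide",circ(W,594,236.5,58,72))
    else:
        Q=W[(abs(W[:,0]-609)<60)&(abs(W[:,1]+208)<45)&(W[:,2]>21)&(W[:,2]<28)];print("bird",rect(Q),np.median(Q[:,2]))
E
```

```text
L3 1009 ext [-47.8 -17.9] [44.5 16.4] shank [-0.001 -0.917]
pin (515, [array([598.1,  66.2]), np.float64(16.9)], np.float64(26.6)) guide (450, [array([594.1, 236.6]), np.float64(13.1)], np.float64(63.9))
S3 645 ext [-31.  -15.5] [29.3 14.9] shank [ 0.015 -0.655]
bird (array([ 608.8, -208.8]), array([76.9, 44.7]), 5.3) 24.645878779513612
```

Both boards look right. On the long board, the guide is at (165,222), the long hook lies along its strip at (388,220), and the pinion is at (612,203). On the short board, the short hook lies along its strip at (212,268) and the bird platform sits square on the wide pad at (480,235). The gripper is clear, so I'm handing in.

```bash
python3 -c "
from plant import *
o=get_obs();print(o['time_s'],o['contact_force'].round(1),o['position'].round());print(finish_job())"
```

```text
55.0083 [-0.7 -0.4  0.2] [ 455. -164.  250.]
the job is handed in; nothing more can be done
None
```

Both kits are made up and handed in at 55 s, placed in the order you gave: pinion, guide, long hook, bird platform, short hook. The gripper was open and raised to 250 mm, touching nothing.

The last close-up depth checks gave:

| Piece | Position on its pad |
|---|---|
| Pinion | within 0.9 mm of centre |
| Guide | upright, within 0.2 mm of centre |
| Bird platform | within 0.7 mm of centre, square to the board (both at 5.3°) |
| Long hook | 0.9 mm sideways, parallel to the strip to 0.1°, length centred to 1.7 mm |
| Short hook | 0.7 mm sideways, within 1° of the strip, length centred to 0.9 mm |

- **Long hook centring:** its origin and the middle of its length differ by 3 mm, so I placed it halfway between the two on purpose.
- **Not rechecked:** I did not photograph the frame stand and oil bottle again afterwards. No planned position brought the arm close to them, and the contact forces I printed at the lifts and placings stayed within about 2 N.
- **Disagreement:** wrist-camera heights read about 1.3 mm low throughout, which is within the stated calibration. No check failed.

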